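# Move the hanging parts tray to the other hook

### The arm

A 7-joint arm with a two-finger parallel gripper is mounted at the origin on the work surface. World frame = base frame: x ahead of the robot, y to its left, z up, the work surface at z = 0. Lengths are in m, angles in rad, forces in N, time in s.
With the tool pointing down it reaches from about 0.4 to 0.875 m from the base axis. Payload 6.5 kg.
Tool frame: the origin (TCP) lies at the very end of the fingers, on their centre line; the grasp point (between the pads) lies bot.grasp_offset behind it (bot.grasp_offset is the distance from the TCP to the grasp point, in m); z points along the fingers, y is the direction in which the jaws open and shut (so a half turn about z gives the same grasp; the last joint's range is limited). The gripper opens to 88 mm and grips with 3 to 60 N. Pads are 18 mm wide; open, the fingers measure 123 mm over their backs; the gripper's body (75 mm by 187 mm) begins 45 mm behind the grasp point.
Start: joints at [1.044, 0.536, -0.004, 1.538, 0.003, 1.067, -0.071], TCP at [0.289, -0.582, 0.239] pointing down, gripper open.
Joint ranges: [-2.7, 2.7], [-0.37, 2.16], [-1.27, 1.26], [0.24, 2.4], [-1.31, 4.45], [0.19, 1.91], [-2.76, 2.76]. Speed limits (rad/s): [2.39, 2.39, 3.14, 3.14, 3.14, 3.14, 3.14].

### API

Orientations are given as [roll, pitch, yaw] about the fixed x, y, z axes, in that order (R = Rz(yaw) Ry(pitch) Rx(roll)).
In Python, from plant import bot gives the robot as it stands.
- The arm moves only by the shell command python3 -m handwheel 'ROWS' [OPENING]. ROWS is JSON, a list of rows, each a list of 2 entries, a list of its own where there are three numbers: the shift along the tool's x, y, z in cm, then the turn, a rotation vector about the tool's x, y, z in degrees. A call has 1 to 20 rows; each row shifts and turns the commanded pose from where the row before left it, along the tool's axes as they then stand; what a row does not reach is not made up. A row lasts 1/10 s, in which the tool goes at most 50 mm and 8.59 degrees, less where a joint would pass 70% of its speed; a pose out of reach is approached as far as the arm can. A call is refused whole if a number of a shift passes 5 or a number of a turn 8.59, either way. A call with a gripper value outside its range is refused whole. OPENING is the finger opening in cm, from 0 to 8.81, set as the call begins (- or left out, the last holds). The fingers move at their own pace and stop on an object; the grip force is fixed at half the most. Time passes only in rows, so rows that do not move let the fingers close. It gives the time, the measured TCP pose, the force and the opening at its end, in the units of the state.
- bot.get_state(): the state, without advancing time (a new reading comes with each control period).
- bot.grab_frame(name): name is "scene" or "top"; returns a dict with "img" (420x560x3 uint8, red, green, blue), "intrinsics" (3x3 intrinsics, pixels), "view" (4x4, takes a point from world to camera coordinates). Camera axes: x right, y down, z forward; pixel columns grow to the right and rows downward; lengths in m; the calibration is good to about 2 mm. A picture is of the moment at which its call begins. There is no depth.
- bot.close_job(): hands the job in, once; it reports no verdict.
The state is a dict: "time_s": time; "joint_pos": joint angles; "joint_vel": joint speeds; "joint_efforts": joint torques, N m; "tool_pos": TCP position; "orientation": TCP orientation; "contact_force": force on the tool from outside, world axes, zero at the start; "moment": the same for the moment, N m; "opening": opening from 0.0 (shut) to 1.0 (fully open).
Only numpy, scipy, OpenCV 4.12 (cv2) and the standard library are available. Lean on these libraries where they do the work, as an engineer would, in place of code of your own. Each camera call takes 0.05 s, during which the arm holds its last target. There are 200 camera calls.

### The job

The little tray with the parts of the accordion in hand hangs on one of the two double hooks under the cabinet lamp. Take it by its wooden handgrip, lift it off and hang it on the other, empty double hook without setting it down or bumping it against the cabinet or the lamp. Keep it level all the way so the key and the button stay in it, and leave the tools on the ledge where they lie.

Things in the scene. Friction and masses are not known exactly. Their poses are not given: they have to be found in the camera images.
- tray: Hanging parts tray of grey sheet steel with a rigid wire bail (does not fold). Origin: middle of the round wooden handgrip on the bail's top, 16 mm thick, 56 mm long. x points to the cabinet while it hangs, y along the handgrip, z up when level. The bail's top is straight 6 mm wire along y to 84 mm either side of the origin, then turns down to the tray's ends. About 0.3 kg.
- tray_bottom (a point): Middle of the tray's underside, 125 mm below the handgrip's middle. The open tray is 84 mm (x) by 200 mm (y) by 34 mm high, walls and floor 3 mm, balanced under the handgrip.
- hook_a: Double hook on which the tray hangs at the start: two steel prongs 8 mm thick, 110 mm apart, pointing to the robot from a plate on the cabinet's rail; the bail wire lies across both, the handgrip between them. Origin: the seat, midway between the prongs at the height of the wire's axis (about where the handgrip's middle is when hung). x along the prongs into the cabinet, y across, z up.
- hook_b: The other, empty double hook, like hook_a (same axes and origin) at the same height, 18 to 40 cm to one side; the tray is to hang here. On both the prongs are level from 14 mm before the seat to 90 mm behind it; the tips bend up, ending 28 mm before the seat and 16 mm above it, so the tray must be raised 22 mm or more to pass over them.
- lamp_edge (a point): Middle of the lower front edge of the bar lamp that runs along above both hooks: 30 mm behind the seats and 85 mm above them. A gripper straight above the handgrip would strike the lamp: it must lean back towards the robot by some 30 to 45 degrees. Lamp 780 mm long, 36 mm deep, 36 mm high.
- cabinet: Walnut wall cabinet, its hinged flap lowered towards the robot as a ledge. Origin: bench level, middle of the front face (105 mm behind the hook seats); x into the cabinet, y along its front. 840 mm wide, 140 deep, 245 high. Ledge 300 mm deep, its top 38 mm above the bench; hook seats 228 mm above the bench.
- treble_key: Green marbled accordion treble key, 19 x 115 x 9 mm, lying loose in the tray along its y. Origin at its centre.
- bass_button: Black domed bass button, 18 mm across, 10 mm high, lying loose in the tray. Origin at its centre.
- rivet_setter: Brass rivet setter lying on the ledge, 114 x 15 x 15 mm, to be left alone. Origin under its middle, x along it.
- spring_winder: Steel spring winder standing on the ledge, base 34 x 70 mm with a mandrel and crank, 132 mm long and 30 mm high, to be left alone. Origin under its base, y along the mandrel.
- ruler: Aluminium ruler lying on the ledge, 25 x 210 x 3 mm, to be left alone. Origin under its middle, y along it.
There are look-alikes about, which are no part of the job. There is more than one size of the treble_key; the one meant has the size given above.

How it is judged:
By the outcome, as a careful person would: the job done as asked, in the order asked, and still so for the second after the job is handed in, with the robot touching nothing.
It also fails if it takes over 45 s, if anything falls off the work surface, if the arm or the gripper's body presses on something with over 40 N, if the wrist force passes 120 N, or if a joint passes its speed limit or range.

## Working session

There is one attempt and no reset: what is moved stays moved. The work goes in short steps, Python scripts to look and compute and a shell command to move; the robot and the scene stay as the last step left them, time stands still between calls to the robot, and variables do not carry over. Pictures are saved under pics/ and viewed, about 8 in all and at most 12, crops included, and the job is handed in when it is done.

```bash
mkdir -p pics
cat > h.py <<'E'
from plant import bot
import cv2, numpy as np
np.set_printoptions(precision=4,suppress=True)
E
python3 - <<'E'
from h import *
print(bot.grasp_offset); print(bot.get_state())
import pickle
for n in("scene","top"):
    f=bot.grab_frame(n); pickle.dump(f,open(f'{n}0.pkl','wb')); print(f["intrinsics"],f["view"])
    cv2.imwrite(f'pics/{n}0.png',cv2.resize(f["img"][:,:,::-1],(800,600),interpolation=cv2.INTER_CUBIC))
E
```

```text
0.0187
{'time_s': 0.0, 'joint_pos': array([ 1.0438,  0.5372, -0.0044,  1.5389,  0.0026,  1.0673, -0.0712]), 'joint_vel': array([-0.0001, -0.0001, -0.0002, -0.    , -0.    ,  0.0018,  0.0006]), 'joint_efforts': array([ -0.0006, -57.0981,   0.9904, -25.161 ,  -0.0563,   0.018 ,
         0.0002]), 'tool_pos': array([ 0.2887, -0.5817,  0.2378]), 'orientation': array([-3.1398,  0.0001,  0.4609]), 'contact_force': array([0.1938, 0.2604, 0.1768]), 'moment': array([-0.0093,  0.0051,  0.0473]), 'opening': 1.0008262668396504}
[[482.2985   0.     274.0419]
 [  0.     482.2985 204.0463]
 [  0.       0.       1.    ]] [[ 0.9709  0.2394  0.0003 -0.4251]
 [ 0.1439 -0.5825 -0.8     0.0902]
 [-0.1914  0.7768 -0.6     1.3899]
 [ 0.      0.      0.      1.    ]]
[[446.2277   0.     279.796 ]
 [  0.     446.2277 208.1909]
 [  0.       0.       1.    ]] [[-0.0089 -0.9999 -0.0125 -0.0255]
 [-0.984   0.0109 -0.1776  0.4727]
 [ 0.1777  0.0107 -0.984   1.2109]
 [ 0.      0.      0.      1.    ]]
```

View pics/scene0.png

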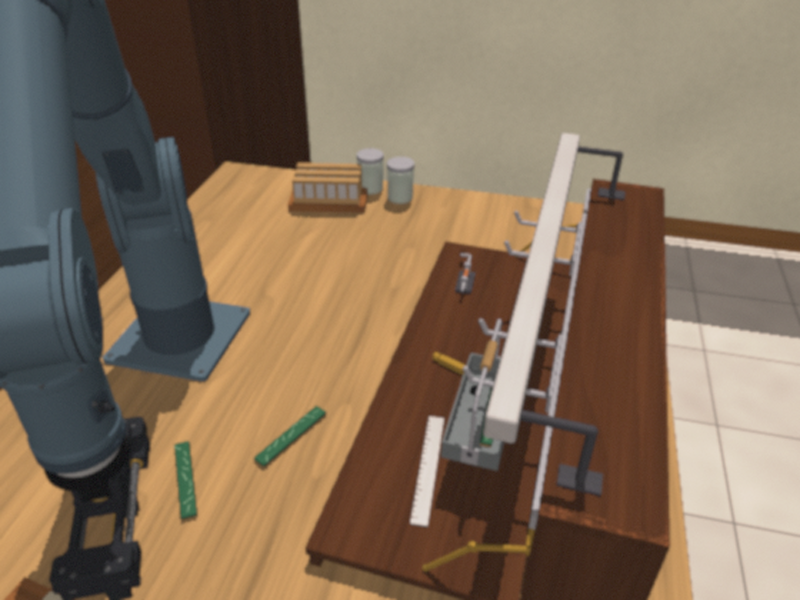

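View pics/top0.png

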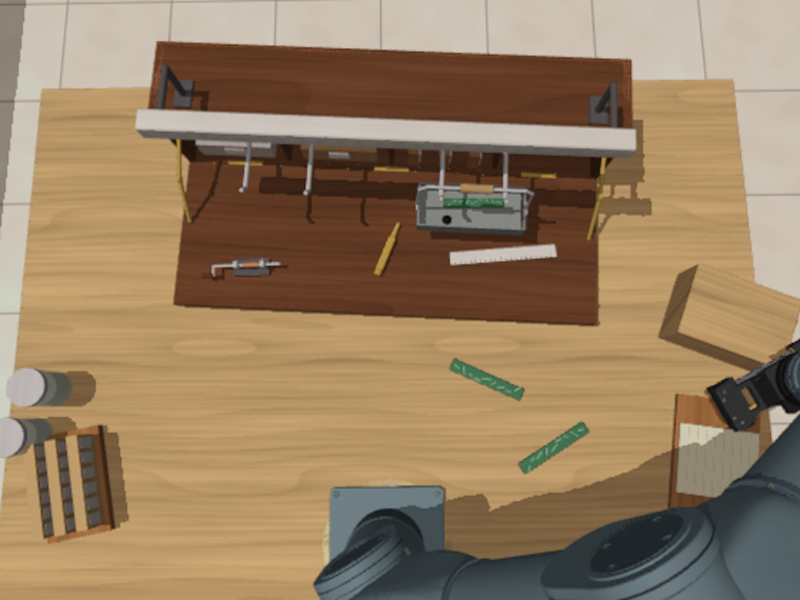

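Scene: the tray hangs at about (491,355), and the empty hook's tips are at (515,215) and (507,247). Top: the handgrip is at (477,188), hook_a's prongs at x≈442 and 505, and hook_b's at x≈247 and 309. Next, enlarged crops.

Run:
```python
from h import *
import pickle
t=pickle.load(open('top0.pkl','rb'))['img'][:,:,::-1]; s=pickle.load(open('scene0.pkl','rb'))['img'][:,:,::-1]
z=lambda a,x0,y0,w,h,k:cv2.resize(a[y0:y0+h,x0:x0+w],None,fx=k,fy=k,interpolation=cv2.INTER_CUBIC)
# top: x 150..390, y 85..155 , two pieces at 5x / scene
im=np.zeros((600,800,3),np.uint8)
im[0:300,0:400]=z(t,155,90,80,60,5); im[0:300,400:800]=z(t,290,100,80,60,5)
im[300:600,0:400]=z(s,340,140,80,60,5); im[300:600,400:800]=z(s,320,215,80,60,5)
cv2.imwrite('pics/crop0.png',im)
```

```text
(no output)
```

View pics/crop0.png

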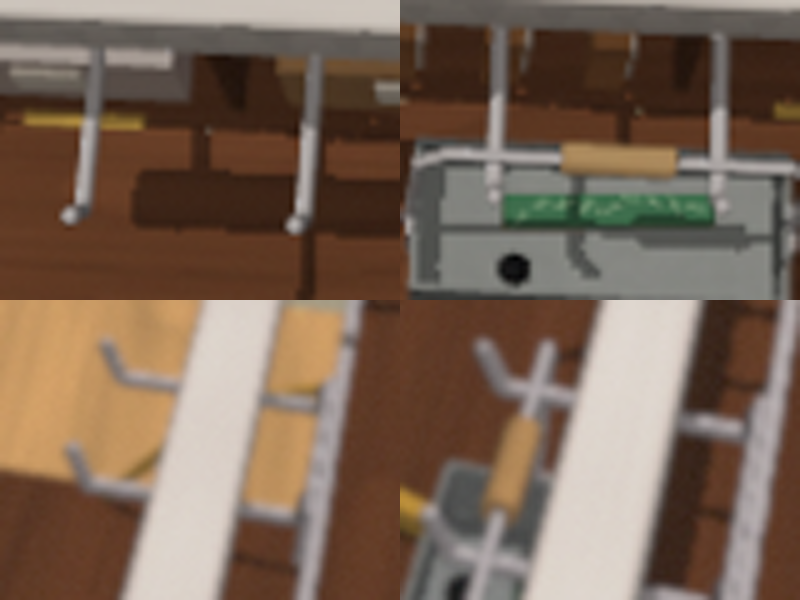

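Crop: handgrip centre is at top (333.4,131.4) and scene (342.0,248.0). Hook_b tips are at top (168.6,132.6) and (213.4,134.8), and scene (361,148.4) and (354,169.4). Hook_a tips are at top (308.2,138.0) and (353.8,140.4), with the left one at scene (336.4,223.8).

```bash
cat >> h.py <<'E'
import pickle
F={n:pickle.load(open(f'{n}0.pkl','rb')) for n in('top','scene')}
P={n:F[n]["intrinsics"]@F[n]["view"][:3] for n in F}
def tri(a,b):
    X=cv2.triangulatePoints(P['top'],P['scene'],np.float64(a).reshape(2,1),np.float64(b).reshape(2,1)).ravel(); return X[:3]/X[3]
def proj(n,X):
    p=P[n]@np.append(X,1); return p[:2]/p[2]
def err(X,a,b): return np.r_[proj('top',X)-a,proj('scene',X)-b]
E
python3 - <<'E'
from h import *
for k,a,b in [('grip',(333.4,131.4),(342,248)),('bL',(168.6,132.6),(361,148.4)),('bR',(213.4,134.8),(354,169.4)),('aL',(308.2,138),(336.4,223.8))]:
    X=tri(a,b); print(k,X,err(X,a,b))
# tips on plane z
def ray(n,p,z):
    V=F[n]['view'];R=V[:3,:3];c=-R.T@V[:3,3];d=R.T@np.linalg.inv(F[n]['intrinsics'])@np.r_[p,1];return c+d*(z-c[2])/d[2]
for p in[(168.6,132.6),(213.4,134.8),(308.2,138),(353.8,140.4)]: print(ray('top',p,.244))
for p in[(333.4,131.4)]: print(ray('top',p,.228))
E
```

```text
grip [ 0.6256 -0.1657  0.2324] [ 0.2528  0.7388  0.7568 -0.2249]
bL [0.6241 0.2359 0.2426] [ 0.2249  0.7816  0.5904 -0.2156]
bR [0.6173 0.1267 0.2422] [ 0.2321  0.7651  0.6219 -0.2148]
aL [ 0.6049 -0.1033  0.2439] [ 0.3454  1.0107  0.977  -0.2939]
[0.6256 0.2362 0.244 ]
[0.6186 0.127  0.244 ]
[ 0.6074 -0.1025  0.244 ]
[ 0.5999 -0.2122  0.244 ]
[ 0.6291 -0.1657  0.228 ]
```

```bash
cat >> h.py <<'E'
from scipy.spatial.transform import Rotation as Ro
def tgt(th,yaw=-0.056):
    c,s=np.cos(np.radians(th)),np.sin(np.radians(th))
    return Ro.from_euler('z',yaw)*Ro.from_matrix(np.array([[0,c,s],[1,0,0],[0,s,-c]]))
def goto(g,th,yaw=-0.056):   # g: desired grasp-point position; prints shift (cm, tool axes now) and turn (deg)
    s=bot.get_state(); R=Ro.from_euler('xyz',s['orientation']); T=tgt(th,yaw)
    p=np.array(g)+T.apply([0,0,bot.grasp_offset])
    print('shift',R.inv().apply(p-s['tool_pos'])*100,'shift in target axes',T.inv().apply(p-s['tool_pos'])*100,'turn',np.degrees((R.inv()*T).as_rotvec()))
    print('t',s['time_s'],'grasp now',s['tool_pos']-R.apply([0,0,bot.grasp_offset]),'F',s['contact_force'],'op',s['opening'],'j',s['joint_pos'])
E
python3 -m handwheel '[[[0,0,-4],[0,0,0]],[[0,0,-4],[0,0,0]],[[2.4,-1.9,0],[0,0,0]],[[2.4,-1.9,0],[0,0,0]],[[2.4,-1.9,0],[0,0,0]],[[2.4,-1.9,0],[0,0,0]],[[2.4,-1.9,0],[0,0,0]],[[2.4,-1.9,0],[0,0,0]],[[2.4,-1.9,0],[0,0,0]],[[2.4,-1.9,0],[0,0,0]],[[2.4,-1.9,0],[0,0,0]],[[2.4,-1.9,0],[0,0,0]]]' 8.8
python3 -m handwheel '[[[0,0,0],[0,0,-7.5]],[[0,0,0],[0,0,-7.5]],[[0,0,0],[0,0,-7.5]],[[0,0,0],[0,0,-7.5]],[[0,0,0],[0,0,-7.5]],[[0,0,0],[0,0,-7.5]],[[0,0,0],[0,0,-7.5]],[[0,0,0],[0,0,-7.5]],[[0,0,0],[-6.5,0,0]],[[0,0,0],[-6.5,0,0]],[[0,0,0],[-6.5,0,0]],[[0,0,0],[-6.5,0,0]],[[0,0,0],[-6.5,0,0]],[[0,0,0],[-6.5,0,0]],[[0,0,0],[-6.5,0,0]],[[0,0,0],[-6.5,0,0]],[[0,0,0],[0,0,0]]]'
python3 - <<'E'
from h import *
z=tgt(52).apply([0,0,1]); goto(np.array([.628,-.1657,.230])-.11*z,52)
E
```

```text
time_s: 1.3
tool_pos: [0.4196, -0.304, 0.3184]
orientation: [-3.141, 0.0, 0.461]
contact_force: [0.8, -0.6, 0.2]
opening: 0.998
time_s: 3.0
tool_pos: [0.4193, -0.2993, 0.3154]
orientation: [2.352, -0.018, 1.52]
contact_force: [-0.2, -0.2, -0.8]
opening: 1.001
shift [14.3853  6.8729 11.4527] shift in target axes [14.5101  5.636  11.9595] turn [-6.7763 -0.9258 -0.5911]
t 3.0 grasp now [ 0.406  -0.2989  0.3286] F [-0.1956 -0.2361 -0.7853] op 1.0006940234044426 j [ 1.1777  0.0531 -0.3115  2.2738 -1.2112  0.5818  1.7929]
```

```bash
python3 -m handwheel '[[[3,0,0],[0,0,0]],[[3,0,0],[0,0,0]],[[3,0,0],[0,0,0]],[[2.7,0,0],[0,0,0]],[[2.7,2,0],[0,0,0]],[[0,2.5,0],[0,0,0]],[[0,2,2],[0,0,0]],[[0,0,3],[0,0,0]],[[0,0,3],[0,0,0]],[[0,0,0],[-2.5,0,0]],[[0,0,0],[-2.5,0,0]],[[0,0,0],[0,0,0]]]'
python3 - <<'E'
from h import *
z=tgt(52).apply([0,0,1]); goto(np.array([.628,-.1657,.230])-.11*z,52)
E
```

```text
time_s: 4.2
tool_pos: [0.5295, -0.1759, 0.3259]
orientation: [2.314, -0.025, 1.527]
contact_force: [0.3, -0.4, 1.3]
opening: 1.002
shift [ 1.4376 -1.1934  4.6285] shift in target axes [ 1.571  -1.5418  4.4798] turn [-4.5909 -1.4854 -0.6392]
t 4.2 grasp now [ 0.5157 -0.1756  0.3386] F [ 0.3036 -0.4306  1.2729] op 1.0020129619107623 j [ 1.5433  0.1205 -1.1666  2.2631 -1.2893  0.1912  1.579 ]
```

```bash
cat >> h.py <<'E'
def z(a,x0,y0,w,h,k): return cv2.resize(np.ascontiguousarray(a[y0:y0+h,x0:x0+w]),None,fx=k,fy=k,interpolation=cv2.INTER_CUBIC)
def pic(name,tb,sb,k=3): # crops (x0,y0,w,h) side by side
    t=bot.grab_frame('top')['img'][:,:,::-1]; s=bot.grab_frame('scene')['img'][:,:,::-1]
    cv2.imwrite(f'pics/{name}.png',np.hstack([z(t,*tb,k),z(s,*sb,k)]))
E
python3 - <<'E'
from h import *
pic('g1',(270,90,130,190),(220,110,130,190))
E
```

```text
(no output)
```

View pics/g1.png

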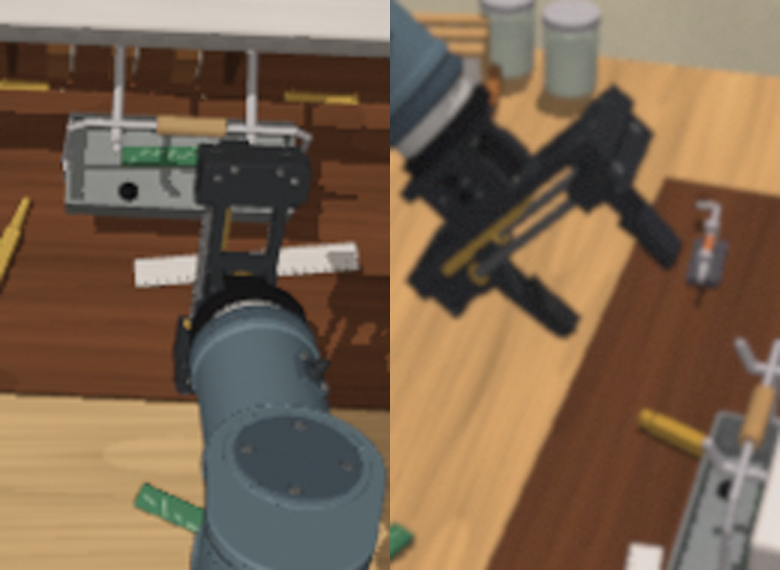

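Picture: the gripper's wide frame lies in the jaw direction, so near the lamp its upper corner needs a lean of about 48–50°. The arm is near its joint limits there, so I'll fit a kinematic model from the recorded poses to check feasibility.

```bash
cat > fk.py <<'E'
from h import *
from scipy.optimize import least_squares
import itertools
D=[([1.0438,.5372,-.0044,1.5389,.0026,1.0673,-.0712],[.2887,-.5817,.2378],[-3.1398,.0001,.4609]),
([1.1777,.0531,-.3115,2.2738,-1.2112,.5818,1.7929],[.4193,-.2993,.3154],[2.352,-.018,1.52]),
([1.5433,.1205,-1.1666,2.2631,-1.2893,.1912,1.579],[.5295,-.1759,.3259],[2.314,-.025,1.527])]
e=lambda a,t:Ro.from_euler(a,t)
def fk(q,p,s):
    y0,d1,L1,a,L2,b,L3,off=p; R=e('z',y0+s[0]*q[0]); P=np.array([0,0,d1])
    R=R*e('y',q[1]); P=P+R.apply([0,0,L1]); R=R*e('z',s[1]*q[2]); P=P+R.apply([a,0,0])
    R=R*e('y',q[3]); P=P+R.apply([-a,0,L2]); R=R*e('z',s[2]*q[4]); R=R*e('y',q[5]); P=P+R.apply([b,0,L3])
    return P,R*e('z',off+s[3]*q[6])
def res(p,s): 
    o=[]
    for q,x,r in D:
        P,R=fk(q,p,s); o+=list(P-x)+list(.3*(R.inv()*e('xyz',r)).as_rotvec())
    return np.array(o)
def fit():
    best=None
    for s in itertools.product([1,-1],repeat=4):
        for off in(1.57,-1.57):
            f=least_squares(res,[0,.3,.4,0,.35,0,.25,off],args=(s,))
            if best is None or f.cost<best[0]: best=(f.cost,s,f.x)
    return best
if __name__=='__main__':
    c,s,p=fit(); print(c,s,p); print(res(p,s).reshape(-1,6))
E
python3 fk.py
```

```text
0.00019489639328994747 (-1, -1, -1, -1) [-0.0555  0.2443  0.5243  0.0274  0.4224  0.0249  0.2623  1.5266]
[[ 0.0078  0.0041  0.0002 -0.     -0.     -0.0034]
 [-0.0007  0.0008  0.0017 -0.      0.0117  0.0014]
 [ 0.0008 -0.001  -0.0019  0.0001  0.0121  0.002 ]]
```

```bash
cat > ik.py <<'E'
from fk import *
c,s,p=fit()
lo=np.array([-2.7,-.37,-1.27,.24,-1.31,.19,-2.76]);hi=np.array([2.7,2.16,1.26,2.4,4.45,1.91,2.76]);mid=(lo+hi)/2
def ik(P,R,q0,w=.002):
    def r(q):
        a,b=fk(q,p,s); return np.r_[a-P,.3*(b.inv()*R).as_rotvec(),w*(q-q0)]
    f=least_squares(r,np.clip(q0,lo+.001,hi-.001),bounds=(lo,hi)); return f.x,np.linalg.norm(f.fun[:6])
if __name__=='__main__':
  rng=np.random.default_rng(0)
  pts={'pre':(.545,-.16,.30),'graspA':(.628,-.166,.23),'outA':(.575,-.163,.262),'mid':(.585,0,.262),'outB':(.595,.183,.262),'B':(.65,.18,.23)}
  for th in(45,48,50,52):
    for flip in(0,1):
      for k,g in pts.items():
        R=tgt(th)*e('z',np.pi*flip); P=np.array(g)+R.apply([0,0,.0187-.005]); best=[]
        for i in range(12):
            q,er=ik(P,R,rng.uniform(lo,hi),.0005)
            if er<.003: best.append((np.min(np.minimum(q-lo,hi-q)),q))
        b=max(best,key=lambda t:t[0]) if best else None
        print(th,flip,k,len(best),b and (round(b[0],3),b[1]))
E
time python3 ik.py
```

```text
45 0 pre 0 None
45 0 graspA 9 (np.float64(0.115), array([0.228 , 0.3606, 0.112 , 2.1788, 4.1756, 0.3055, 2.2958]))
45 0 outA 7 (np.float64(0.033), array([ 1.2393,  0.4649, -1.2375,  2.2604,  1.928 ,  0.2985, -1.6439]))
45 0 mid 7 (np.float64(0.013), array([-0.5848,  0.2334,  0.6129,  2.3328,  3.6867,  0.2028,  2.4772]))
45 0 outB 6 (np.float64(0.239), array([-0.1382,  0.3201, -0.478 ,  2.1613,  1.6497,  0.5195, -2.0463]))
45 0 B 8 (np.float64(0.299), array([-0.1814,  0.4317, -0.3793,  2.0745,  1.7534,  0.4893, -2.0989]))
45 1 pre 0 None
45 1 graspA 8 (np.float64(0.164), array([ 0.1029,  0.3696,  0.2676,  2.1735,  4.2536,  0.3539, -0.9444]))
45 1 outA 8 (np.float64(0.067), array([ 0.4295,  0.2345, -0.0778,  2.2648,  4.2896,  0.2571, -0.9117]))
45 1 mid 9 (np.float64(0.092), array([ 0.562 ,  0.2714, -0.8057,  2.3077,  2.0548,  0.3361,  0.9992]))
45 1 outB 6 (np.float64(0.241), array([ 0.1634,  0.4065, -0.8693,  2.1594,  1.678 ,  0.6851,  1.1256]))
45 1 B 6 (np.float64(0.329), array([ 0.0755,  0.5036, -0.724 ,  2.0707,  1.7636,  0.6518,  1.1064]))
48 0 pre 1 (np.float64(0.0), array([0.0
[... 3020 characters left out ...]
2.137 ,  2.0106,  0.9146, -2.1769]))
52 1 pre 5 (np.float64(0.047), array([-0.2017,  0.1728,  0.6677,  2.3531,  4.2362,  0.4822, -0.8812]))
52 1 graspA 6 (np.float64(0.173), array([-0.4736,  0.6225,  1.0714,  2.2274,  4.1651,  0.8524, -1.0615]))
52 1 outA 7 (np.float64(0.078), array([-0.5197,  0.4647,  1.1187,  2.3216,  4.2323,  0.785 , -1.0083]))
52 1 mid 9 (np.float64(0.025), array([ 0.8565,  0.4876, -1.2449,  2.3743,  2.1911,  0.6852,  0.9703]))
52 1 outB 6 (np.float64(0.162), array([-0.0875,  0.3513, -0.5621,  2.2379,  1.9609,  0.6562,  0.7931]))
52 1 B 7 (np.float64(0.263), array([ 0.2442,  0.6408, -0.9992,  2.1367,  2.0105,  0.9241,  0.9707]))
real	1m27.725s
user	1m26.050s
sys	0m0.131s
```

```bash
cat > plan.py <<'E'
from ik import *
def rows(qa,qb,n):
    out=[]
    for i in range(n):
        P0,R0=fk(qa+(qb-qa)*i/n,p,s);P1,R1=fk(qa+(qb-qa)*(i+1)/n,p,s)
        out.append(np.r_[R0.inv().apply(P1-P0)*100,np.degrees((R0.inv()*R1).as_rotvec())])
    return np.array(out)
def show(qa,qb,n):
    qa,qb=map(np.array,(qa,qb)); r=rows(qa,qb,n); print(np.round(r,1).tolist(),'max',abs(r).max(0))
    for t in(0,.25,.5,.75,1):
        P,R=fk(qa+(qb-qa)*t,p,s); print('  tcp',P,'wrist',P-R.apply([0,0,.26]))
E
python3 - <<'E'
from plan import *
q0=bot.get_state()['joint_pos']
qA=[.7,.1,-.3,2.1,-.9,.75,.5]
qB=[.7,.1,-.3,2.1,3.5,.75,.5]
show(q0,qA,10); show(qA,qB,30)
R=tgt(50)*e('z',np.pi); P=np.array([.628,-.166,.23])+R.apply([0,0,.0137-.10])
q,er=ik(P,R,np.array([.2258,.3,0,2.3,3.8812,.4208,-.5534])); print(q,er)
show(qB,q,10)
E
```

```text
[[1.0, 0.4, 0.1, 0.2, 2.7, 3.8], [1.0, 0.3, 0.1, 0.6, 2.6, 3.8], [1.0, 0.1, 0.1, 1.0, 2.5, 3.7], [1.0, -0.1, 0.0, 1.4, 2.3, 3.7], [0.9, -0.2, -0.0, 1.7, 2.0, 3.7], [0.9, -0.3, -0.1, 2.0, 1.7, 3.8], [0.8, -0.5, -0.1, 2.3, 1.4, 3.8], [0.7, -0.6, -0.2, 2.5, 1.0, 3.8], [0.6, -0.7, -0.2, 2.6, 0.6, 3.9], [0.4, -0.7, -0.3, 2.7, 0.2, 4.0]] max [1.0465 0.7407 0.2979 2.7099 2.7209 3.9525]
  tcp [ 0.5305 -0.1758  0.3235] wrist [ 0.3398 -0.1614  0.4996]
  tcp [ 0.5397 -0.1505  0.3287] wrist [ 0.3504 -0.1667  0.5061]
  tcp [ 0.5409 -0.1264  0.3331] wrist [ 0.3601 -0.1711  0.5145]
  tcp [ 0.5345 -0.1049  0.3371] wrist [ 0.3689 -0.1747  0.525 ]
  tcp [ 0.5211 -0.0873  0.3416] wrist [ 0.3766 -0.1775  0.5381]
[[-2.5, -1.4, -0.1, 3.0, -4.9, -6.1], [-2.5, -1.4, -0.1, 3.0, -4.9, -6.1], [-2.5, -1.4, -0.1, 3.0, -4.9, -6.1], [-2.5, -1.4, -0.1, 3.0, -4.9, -6.1], [-2.5, -1.4, -0.1, 3.0, -4.9, -6.1], [-2.5, -1.4, -0.1, 3.0, -4.9, -6.1], [-2.5, -1.4, -0.1, 3.0, -4.9, -6.1], [-2.5, -1.4, -0.1, 3.0, -4.9, -6.1], [-2.5, -1.4, -0.1, 3.0, -4.9, -6.1], [-2.5, -1.4, -0.1, 3.0, -4.9, -6.1], [-2.5, -1.4, -0.1, 3.0, -4.
[... 1185 characters left out ...]
, -4.6, 4.9], [-3.0, 1.7, -0.3, -2.5, -4.3, 4.8], [-2.8, 2.0, -0.2, -3.0, -3.8, 4.7], [-2.5, 2.3, -0.2, -3.5, -3.4, 4.6], [-2.2, 2.5, -0.1, -3.8, -2.9, 4.5], [-1.9, 2.7, -0.0, -4.1, -2.3, 4.5], [-1.6, 2.9, 0.0, -4.3, -1.7, 4.4], [-1.3, 3.0, 0.1, -4.4, -1.1, 4.3], [-0.9, 3.0, 0.1, -4.4, -0.5, 4.2], [-0.6, 3.0, 0.2, -4.3, 0.1, 4.1]] max [3.1248 3.0375 0.3587 4.3658 4.5906 4.8812]
  tcp [ 0.6414 -0.2496  0.5881] wrist [ 0.3887 -0.1938  0.5629]
  tcp [ 0.6421 -0.221   0.5075] wrist [ 0.386  -0.1851  0.5347]
  tcp [ 0.6279 -0.1959  0.4278] wrist [ 0.3811 -0.1748  0.5067]
  tcp [ 0.6004 -0.176   0.3528] wrist [ 0.3735 -0.1633  0.4792]
  tcp [ 0.562  -0.1623  0.2855] wrist [ 0.3631 -0.1511  0.4526]
```

Run:
```python
from plan import *
q0=bot.get_state()['joint_pos']
show(q0,[.7,-.1,-.3,2.1,-.9,.75,.5],10)
show([.7,-.1,-.3,2.1,-.9,.75,.5],[.7,-.1,-.3,2.1,2.3,.75,.5],3)
```

```text
[[1.2, 0.7, -0.2, 0.0, 2.0, 2.9], [1.2, 0.6, -0.3, 0.2, 1.9, 2.9], [1.3, 0.5, -0.5, 0.5, 1.8, 2.9], [1.3, 0.4, -0.6, 0.7, 1.7, 3.0], [1.3, 0.3, -0.8, 0.8, 1.6, 3.0], [1.3, 0.2, -0.9, 1.0, 1.5, 3.0], [1.3, 0.0, -1.1, 1.2, 1.3, 3.1], [1.3, -0.1, -1.2, 1.3, 1.2, 3.2], [1.2, -0.3, -1.3, 1.4, 1.0, 3.3], [1.1, -0.4, -1.5, 1.5, 0.8, 3.4]] max [1.3304 0.7196 1.468  1.5015 1.9544 3.4281]
  tcp [ 0.5305 -0.1758  0.3235] wrist [ 0.3398 -0.1614  0.4996]
  tcp [ 0.5389 -0.146   0.3411] wrist [ 0.3478 -0.1535  0.5173]
  tcp [ 0.5368 -0.1167  0.3652] wrist [ 0.3491 -0.1449  0.5428]
  tcp [ 0.5241 -0.0899  0.3945] wrist [ 0.3427 -0.137   0.5748]
  tcp [ 0.5006 -0.0681  0.4269] wrist [ 0.3284 -0.1321  0.6109]
[[-18.6, -2.6, -6.9, 21.6, -35.6, -44.7], [-18.6, -2.6, -6.9, 21.6, -35.6, -44.7], [-18.6, -2.6, -6.9, 21.6, -35.6, -44.7]] max [18.6214  2.5559  6.944  21.5674 35.6412 44.7175]
  tcp [ 0.5006 -0.0681  0.4269] wrist [ 0.3284 -0.1321  0.6109]
  tcp [ 0.4126 -0.177   0.3642] wrist [ 0.3195 -0.143   0.6045]
  tcp [ 0.3656 -0.3158  0.4096] wrist [ 0.3148 -0.157   0.6091]
  tcp [ 0.3881 -0.4004  0.5358] wrist [ 0.3171 -0.1655  0.6218]
  tcp [ 0.4665 -0.3793  0.666 ] wrist [ 0.3249 -0.1634  0.6349]
```

```bash
python3 -m handwheel '[[[1.2,0.7,-0.2],[0,2,2.9]],[[1.2,0.6,-0.3],[0.2,1.9,2.9]],[[1.3,0.5,-0.5],[0.5,1.8,2.9]],[[1.3,0.4,-0.6],[0.7,1.7,3]],[[1.3,0.3,-0.8],[0.8,1.6,3]],[[1.3,0.2,-0.9],[1,1.5,3]],[[1.3,0,-1.1],[1.2,1.3,3.1]],[[1.3,-0.1,-1.2],[1.3,1.2,3.2]],[[1.2,-0.3,-1.3],[1.4,1,3.3]],[[1.1,-0.4,-1.5],[1.5,0.8,3.4]]]'
python3 -m handwheel '[[[-2.5,-1.4,-0.1],[3,-4.9,-6.1]],[[-2.5,-1.4,-0.1],[3,-4.9,-6.1]],[[-2.5,-1.4,-0.1],[3,-4.9,-6.1]],[[-2.5,-1.4,-0.1],[3,-4.9,-6.1]],[[-2.5,-1.4,-0.1],[3,-4.9,-6.1]],[[-2.5,-1.4,-0.1],[3,-4.9,-6.1]],[[-2.5,-1.4,-0.1],[3,-4.9,-6.1]],[[-2.5,-1.4,-0.1],[3,-4.9,-6.1]],[[-2.5,-1.4,-0.1],[3,-4.9,-6.1]],[[-2.5,-1.4,-0.1],[3,-4.9,-6.1]]]'
python3 -c "
from h import *
print(bot.get_state()['joint_pos'])"
```

```text
time_s: 5.3
tool_pos: [0.4944, -0.0694, 0.4327]
orientation: [2.557, -0.573, 1.298]
contact_force: [0.6, 0.3, -0.7]
opening: 0.996
time_s: 6.3
tool_pos: [0.3679, -0.2962, 0.3899]
orientation: [-3.1, 0.587, 2.045]
contact_force: [-0.1, -0.2, -0.3]
opening: 0.998
[ 1.7621 -0.3447 -1.1578  2.118   0.0255  0.6726  0.9929]
```

Run:
```python
from plan import *
q0=bot.get_state()['joint_pos']
v1=[1.2,-.05,-.7,2.0,1.5,.8,.5]
show(q0,v1,14); show(v1,[.6,-.05,-.2,2.2,3.3,.65,-.2],14)
```

```text
[[-1.3, -1.5, -0.4, 1.9, -1.4, -2.4], [-1.3, -1.5, -0.3, 2.0, -1.6, -2.4], [-1.4, -1.5, -0.2, 2.0, -1.7, -2.3], [-1.4, -1.5, -0.1, 2.0, -1.8, -2.3], [-1.5, -1.5, 0.0, 2.0, -2.0, -2.3], [-1.5, -1.4, 0.1, 2.0, -2.1, -2.2], [-1.6, -1.4, 0.2, 2.0, -2.2, -2.2], [-1.6, -1.3, 0.3, 2.0, -2.3, -2.2], [-1.7, -1.2, 0.4, 2.0, -2.4, -2.1], [-1.7, -1.1, 0.5, 1.9, -2.6, -2.1], [-1.7, -1.0, 0.5, 1.9, -2.7, -2.1], [-1.8, -0.9, 0.6, 1.9, -2.8, -2.1], [-1.8, -0.8, 0.6, 1.8, -3.0, -2.1], [-1.8, -0.6, 0.6, 1.7, -3.1, -2.1]] max [1.8312 1.4893 0.6366 2.0084 3.112  2.4484]
  tcp [ 0.3766 -0.2563  0.3782] wrist [ 0.3281 -0.1205  0.5945]
  tcp [ 0.3488 -0.3067  0.4191] wrist [ 0.3166 -0.1399  0.6159]
  tcp [ 0.3359 -0.3623  0.4647] wrist [ 0.3124 -0.1636  0.6306]
  tcp [ 0.3416 -0.4156  0.5138] wrist [ 0.3168 -0.1888  0.6384]
  tcp [ 0.3686 -0.4586  0.5638] wrist [ 0.3302 -0.2127  0.639 ]
[[-1.9, -0.3, -0.2, 1.5, -4.7, -2.9], [-2.0, -0.2, -0.3, 1.2, -4.8, -2.9], [-2.1, -0.0, -0.3, 0.8, -4.8, -2.9], [-2.1, 0.2, -0.3, 0.5, -4.9, -2.9], [-2.2, 0.3, -0.4, 0.2, -4.9, -2.9], [-2.3, 0.5, -0.4, -0.1, -5.0, -2.9], [-2.3, 0.6, -0.4, -0.4, -5.0, -2.9], [-2.4, 0.8, -0.4, -0.6, -5.0, -2.9], [-2.4, 0.9, -0.5, -0.9, -5.0, -2.9], [-2.5, 1.1, -0.5, -1.1, -4.9, -2.8], [-2.5, 1.2, -0.5, -1.4, -4.9, -2.8], [-2.5, 1.3, -0.4, -1.6, -4.9, -2.8], [-2.5, 1.4, -0.4, -1.8, -4.8, -2.8], [-2.6, 1.5, -0.4, -2.0, -4.7, -2.8]] max [2.561  1.5006 0.4546 1.9978 4.9821 2.9115]
  tcp [ 0.3686 -0.4586  0.5638] wrist [ 0.3302 -0.2127  0.639 ]
  tcp [ 0.4175 -0.4483  0.614 ] wrist [ 0.3311 -0.2036  0.6288]
  tcp [ 0.4796 -0.4047  0.6417] wrist [ 0.3333 -0.1911  0.6173]
  tcp [ 0.5383 -0.334   0.6381] wrist [ 0.3354 -0.1753  0.6031]
  tcp [ 0.5785 -0.2482  0.6017] wrist [ 0.3355 -0.157   0.5855]
```

```bash
python3 -m handwheel '[[[-2.6,-3,-0.7],[3.9,-3,-4.8]],[[-2.8,-3,-0.3],[4,-3.5,-4.6]],[[-3,-2.9,0.1],[4,-4.1,-4.5]],[[-3.2,-2.7,0.5],[4,-4.5,-4.4]],[[-3.4,-2.3,0.9],[3.9,-5,-4.2]],[[-3.5,-1.9,1.1],[3.8,-5.5,-4.2]],[[-3.6,-1.4,1.2],[3.5,-6.1,-4.2]],[[0,0,0],[0,0,0]]]'
cat > st.py <<'E'
from h import *
s=bot.get_state(); print([s['joint_pos'].round(4).tolist(),s['tool_pos'].round(4).tolist(),s['orientation'].round(4).tolist()])
E
python3 st.py
```

```text
time_s: 7.1
tool_pos: [0.3358, -0.4882, 0.5445]
orientation: [-2.125, 0.742, 2.89]
contact_force: [0.4, 0.1, -0.4]
opening: 0.998
[[1.9874, -0.2819, -1.2532, 2.0594, 1.1434, 0.5248, 0.6641], [0.3358, -0.4882, 0.5445], [-2.1253, 0.7424, 2.8903]]
```

```bash
python3 - <<'E'
s=open('fk.py').read()
s=s.replace("1.579],[.5295,-.1759,.3259],[2.314,-.025,1.527])]","1.579],[.5295,-.1759,.3259],[2.314,-.025,1.527]),\n([1.9874,-.2819,-1.2532,2.0594,1.1434,.5248,.6641],[.3358,-.4882,.5445],[-2.1253,.7424,2.8903])]")
s=s.replace("y0,d1,L1,a,L2,b,L3,off=p;","y0,d1,L1,a,L2,b,L3,off,bx,by,o2,o4,o6,o3,o5=p; q=np.array(q)+[0,o2,o3,o4,o5,o6,0];").replace("np.array([0,0,d1])","np.array([bx,by,d1])").replace(".25,off],",".25,off]+[0]*7,").replace("return np.array(o)","return np.r_[np.array(o),.02*np.array(p[8:])]")
s=s.replace("itertools.product([1,-1],repeat=4)","[(-1,-1,-1,-1)]").replace("print(res(p,s).reshape(-1,6))","print(res(p,s)[:24].reshape(-1,6))")
open('fk.py','w').write(s)
E
python3 fk.py
```

```text
1.6923239554435364e-05 (-1, -1, -1, -1) [ 0.0136  0.329   0.5113  0.0125  0.4456 -0.0018  0.3222  1.564  -0.0464
 -0.0032 -0.002   0.0006  0.002   0.0201 -0.0037]
[[ 0.001   0.0002 -0.0017 -0.      0.0021  0.0004]
 [-0.0009 -0.0011  0.0014  0.0005  0.0012  0.0001]
 [-0.0011  0.0021  0.0015 -0.0006  0.0011  0.0001]
 [ 0.001  -0.0013 -0.0013 -0.0019 -0.0007 -0.0005]]
```

```bash
sed -i 's/for th in(45,48,50,52)/for th in(46,50)/; s/for flip in(0,1)/for flip in(1,)/' ik.py; python3 ik.py
python3 - <<'E'
from plan import *
q0=bot.get_state()['joint_pos']
R=tgt(50)*e('z',np.pi); P=np.array([.628,-.166,.23])+R.apply([0,0,.0137-.10])
q,er=ik(P,R,np.array([.4,.1,0,2.3,3.8,.45,-.6])); print(q,er)
v=[1.0,-.15,-.7,2.1,2.9,.6,-.2]
show(q0,v,12)
E
```

```text
46 1 pre 0 None
46 1 graspA 11 (np.float64(0.088), array([ 1.0996,  0.5906, -0.9956,  2.1228,  2.1718,  0.2781,  1.3923]))
46 1 outA 10 (np.float64(0.082), array([-0.1595,  0.3049,  0.5834,  2.2208,  4.3679,  0.394 , -1.0792]))
46 1 mid 7 (np.float64(0.129), array([ 0.909 ,  0.4439, -1.1409,  2.2567,  1.9756,  0.4787,  1.2557]))
46 1 outB 8 (np.float64(0.224), array([-0.2416,  0.3218, -0.2353,  2.1337,  1.7051,  0.4139,  1.0953]))
46 1 B 9 (np.float64(0.261), array([ 0.37  ,  0.6574, -1.0085,  2.037 ,  1.8585,  0.8023,  1.2209]))
50 1 pre 4 (np.float64(0.105), array([ 0.3132,  0.1509,  0.067 ,  2.2955,  4.2009,  0.2969, -0.8362]))
50 1 graspA 8 (np.float64(0.235), array([-0.0637,  0.441 ,  0.4667,  2.1648,  4.0413,  0.4762, -0.7991]))
50 1 outA 8 (np.float64(0.138), array([ 0.3054,  0.2692,  0.0578,  2.2625,  3.9666,  0.3429, -0.6099]))
50 1 mid 9 (np.float64(0.101), array([ 0.2348,  0.254 , -0.3137,  2.2988,  2.6723,  0.3048,  0.4257]))
50 1 outB 7 (np.float64(0.226), array([ 0.2631,  0.4511, -0.8768,  2.1742,  1.8995,  0.7198,  1.0171]))
50 1 B 6 (np.float64(0.324), array([ 0.1223,
[... 247 characters left out ...]
, [-3.2, 0.2, -1.0, 0.3, -5.3, -2.6], [-3.4, 0.3, -1.0, 0.1, -5.5, -2.5], [-3.5, 0.4, -0.9, -0.1, -5.6, -2.4], [-3.7, 0.6, -0.9, -0.3, -5.8, -2.2], [-3.8, 0.7, -0.8, -0.6, -6.0, -2.1], [-3.9, 0.9, -0.7, -0.8, -6.1, -2.0], [-4.1, 1.1, -0.7, -1.0, -6.2, -1.9], [-4.2, 1.2, -0.6, -1.3, -6.3, -1.9], [-4.3, 1.4, -0.5, -1.5, -6.4, -1.8]] max [4.27   1.409  1.2205 1.5414 6.3613 3.0921]
  tcp [ 0.3368 -0.4895  0.5432] wrist [ 0.3037 -0.2519  0.6435]
  tcp [ 0.3916 -0.4652  0.612 ] wrist [ 0.3165 -0.2214  0.6621]
  tcp [ 0.4616 -0.4146  0.6717] wrist [ 0.3323 -0.1891  0.6754]
  tcp [ 0.5356 -0.3317  0.7131] wrist [ 0.35   -0.1524  0.6817]
  tcp [ 0.5988 -0.2177  0.7282] wrist [ 0.3672 -0.1101  0.6798]
```

```bash
python3 -m handwheel '[[[-2.6,-0.1,-1.2],[0.9,-4.5,-3.1]],[[-2.8,-0.1,-1.2],[0.7,-4.8,-2.9]],[[-3,0,-1.1],[0.6,-5,-2.8]],[[-3.2,0.2,-1],[0.3,-5.3,-2.6]],[[-3.4,0.3,-1],[0.1,-5.5,-2.5]],[[-3.5,0.4,-0.9],[-0.1,-5.6,-2.4]],[[-3.7,0.6,-0.9],[-0.3,-5.8,-2.2]],[[-3.8,0.7,-0.8],[-0.6,-6,-2.1]],[[-3.9,0.9,-0.7],[-0.8,-6.1,-2]],[[-4.1,1.1,-0.7],[-1,-6.2,-1.9]],[[-4.2,1.2,-0.6],[-1.3,-6.3,-1.9]],[[-4.3,1.4,-0.5],[-1.5,-6.4,-1.8]],[[0,0,0],[0,0,0]]]'
python3 st.py
python3 - <<'E'
from plan import *
q0=bot.get_state()['joint_pos']
R=tgt(50)*e('z',np.pi); P=np.array([.59,-.16,.27])+R.apply([0,0,.0137-.10])
q,er=ik(P,R,np.array([.4,.1,0,2.3,3.8,.45,-.6])); print(q,er)
v=np.array([.7,-.15,-.3,2.2,3.7,.5,-.5])
show(q0,v,10); show(v,q,8)
E
```

```text
time_s: 8.4
tool_pos: [0.5965, -0.2101, 0.7305]
orientation: [-1.374, 0.327, -1.928]
contact_force: [-0.2, 1.2, -0.3]
opening: 1.002
[[1.1403, -0.2376, -0.8364, 2.1351, 2.8993, 0.5835, -0.2844], [0.5965, -0.2101, 0.7305], [-1.3742, 0.3269, -1.9284]]
[ 0.6762  0.0365 -0.2891  2.3293  4.45    0.2564 -1.0751] 0.0019645997519341144
[[-0.0, 0.5, -0.1, -1.2, -1.5, -1.9], [0.0, 0.7, -0.1, -1.3, -1.5, -1.9], [0.0, 0.8, -0.1, -1.4, -1.5, -1.9], [0.0, 0.9, -0.1, -1.5, -1.4, -1.9], [0.1, 1.0, -0.1, -1.6, -1.4, -1.9], [0.1, 1.2, -0.1, -1.7, -1.3, -1.9], [0.0, 1.3, -0.1, -1.8, -1.3, -2.0], [0.0, 1.4, -0.1, -1.9, -1.3, -2.0], [-0.0, 1.5, -0.1, -1.9, -1.3, -2.0], [-0.0, 1.6, -0.1, -2.0, -1.3, -2.0]] max [0.0554 1.5791 0.1294 2.0071 1.5468 2.0001]
  tcp [ 0.5859 -0.1883  0.7282] wrist [ 0.3539 -0.0818  0.6786]
  tcp [ 0.5877 -0.1841  0.7132] wrist [ 0.3464 -0.0961  0.6731]
  tcp [ 0.589  -0.1807  0.6896] wrist [ 0.3401 -0.1102  0.6637]
  tcp [ 0.5889 -0.1782  0.6583] wrist [ 0.3348 -0.1237  0.6509]
  tcp [ 0.5866 -0.1765  0.6206] wrist [ 0.3302 -0.1364  0.6352]
[[-0.6, 4.1, 0.2, -4.8, -1.5, 0.3], [-0.5, 4.0, 0.3, -4.8, -1.2, 0.2], [-0.4, 4.0, 0.4, -4.7, -1.0, 0.2], [-0.3, 3.9, 0.4, -4.7, -0.8, 0.1], [-0.2, 3.8, 0.5, -4.6, -0.6, 0.0], [-0.1, 3.7, 0.5, -4.4, -0.3, -0.1], [0.0, 3.5, 0.6, -4.3, -0.2, -0.2], [0.1, 3.4, 0.6, -4.1, 0.0, -0.3]] max [0.6317 4.0681 0.6459 4.7991 1.4974 0.2997]
  tcp [ 0.5866 -0.1765  0.6206] wrist [ 0.3302 -0.1364  0.6352]
  tcp [ 0.5854 -0.1673  0.5393] wrist [ 0.3335 -0.1392  0.5972]
  tcp [ 0.5732 -0.1606  0.4614] wrist [ 0.3334 -0.1414  0.5601]
  tcp [ 0.5519 -0.1568  0.3893] wrist [ 0.3302 -0.143   0.5244]
  tcp [ 0.5241 -0.156   0.3246] wrist [ 0.3244 -0.1441  0.4907]
```

```bash
python3 -m handwheel '[[[0,1.2,-0.2],[-2.5,-3,-3.8]],[[0,1.7,-0.2],[-2.9,-2.9,-3.8]],[[0.1,2.2,-0.2],[-3.3,-2.7,-3.8]],[[0,2.7,-0.2],[-3.7,-2.6,-4]],[[0,3.1,-0.2],[-3.9,-2.6,-4]],[[-0.6,4,0],[-4.8,-1.5,0.3]],[[-0.5,4,0],[-4.8,-1.2,0.2]],[[-0.4,4,0],[-4.7,-1,0.2]],[[-0.3,3.9,0],[-4.7,-0.8,0.1]],[[-0.2,3.8,0.2],[-4.6,-0.6,0]],[[0,0,0],[0,0,0]]]'
sed -i 's/def tgt(th,yaw=-0.056):/def tgt(th,yaw=-0.056,flip=0):/; s/\[0,s,-c\]\]))/[0,s,-c]]))*Ro.from_euler("z",flip*np.pi)/; s/T=tgt(th,yaw)/T=tgt(th,yaw,1)/' h.py
python3 - <<'E'
from h import *
zz=tgt(50).apply([0,0,1]); goto(np.array([.628,-.1657,.230])-.08*zz,50)
E
```

```text
time_s: 9.5
tool_pos: [0.5592, -0.1806, 0.4283]
orientation: [-2.046, 0.004, -1.643]
contact_force: [-0.3, -0.0, 0.8]
opening: 0.998
shift [-1.8341 13.1986  9.0991] shift in target axes [-1.8708 10.8303 11.8138] turn [-12.7971  -0.6145  -0.7093]
t 9.5 grasp now [ 0.5426 -0.1794  0.4369] F [-0.2728 -0.0168  0.7652] op 0.9976899882443079 j [ 0.8701 -0.0681 -0.4455  2.2934  4.2569  0.3682 -0.951 ]
```

```bash
python3 -m handwheel '[[[-0.4,2.5,0],[-2.6,-0.1,-0.1]],[[-0.4,2.5,0],[-2.6,-0.1,-0.2]],[[-0.4,2.5,0],[-2.6,-0.1,-0.2]],[[-0.4,2.5,0.5],[-2.5,-0.1,-0.2]],[[-0.3,2,1.5],[-2.5,-0.1,0]],[[0,0,2.5],[0,0,0]],[[0,0,2.5],[0,0,0]],[[0,0,0],[0,0,0]]]'
python3 - <<'E'
from h import *
zz=tgt(50).apply([0,0,1]); goto(np.array([.628,-.1657,.230])-.08*zz,50)
E
```

```text
time_s: 10.3
tool_pos: [0.5468, -0.1597, 0.2915]
orientation: [-2.263, 0.0, -1.626]
contact_force: [0.0, 0.3, 0.3]
opening: 0.999
shift [ 0.1483 -0.5029  4.0628] shift in target axes [ 0.1434 -0.5257  4.06  ] turn [-0.3209  0.0659  0.024 ]
t 10.3 grasp now [ 0.5324 -0.1589  0.3034] F [0.0309 0.2779 0.2853] op 0.9988657898534311 j [ 0.7908  0.1267 -0.4888  2.3508  3.8652  0.2329 -0.5028]
```

```bash
python3 -m handwheel '[[[0,-0.5,2],[-0.3,0,0]],[[0.1,0,2],[0,0,0]],[[0,0,2],[0,0,0]],[[0,0,2],[0,0,0]],[[0,0,0],[0,0,0]]]'
python3 - <<'E'
from h import *
goto(np.array([.628,-.1657,.230]),50)
pic('g2',(270,95,130,130),(260,150,130,130),3)
E
```

```text
time_s: 10.8
tool_pos: [0.6108, -0.1638, 0.2444]
orientation: [-2.268, -0.001, -1.624]
contact_force: [-0.6, -0.6, 0.1]
opening: 0.997
shift [ 0.1022 -0.001   4.1167] shift in target axes [ 0.0944 -0.0034  4.1169] turn [-0.03    0.1086  0.1465]
t 10.8 grasp now [ 0.5965 -0.163   0.2564] F [-0.6386 -0.5537  0.1313] op 0.9967145353260077 j [ 0.5325  0.3109 -0.2851  2.2627  3.502   0.292  -0.1457]
```

View pics/g2.png

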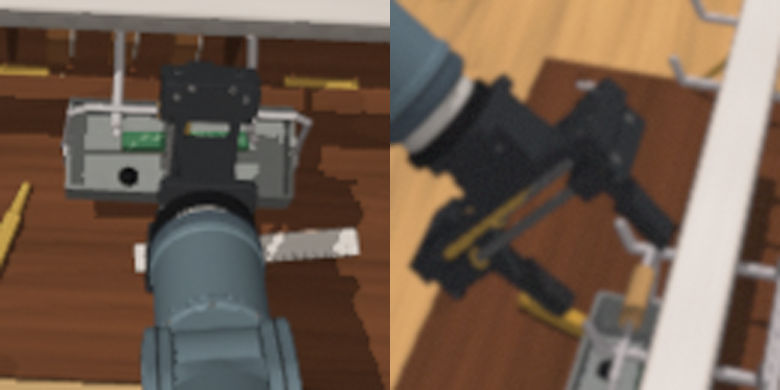

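Run:
```python
from h import *
s=bot.get_state();R=Ro.from_euler('xyz',s['orientation'])
for d in(64.7,100): 
  for w in(61,80,93.5):
    for yy in(0,):
      X=s['tool_pos']+R.apply(np.array([0,-w,-d])/1000); print(d,w,X,(proj('top',X)-[270,95])*3,(proj('scene',X)-[260,150])*3)
for X in([.6617,-.16,.313],[.6617,-.16,.349]): print((proj('top',X)-[270,95])*3,(proj('scene',X)-[260,150])*3)
```

```text
64.7 61 [ 0.5992 -0.1635  0.3336] [203.5997  98.2202] [221.746  169.4776]
64.7 80 [ 0.6114 -0.1641  0.3481] [206.2369  75.1883] [242.0163 154.8401]
64.7 93.5 [ 0.6201 -0.1646  0.3585] [208.1511  58.471 ] [256.7256 144.2183]
100 61 [ 0.5722 -0.162   0.3562] [206.3897 122.8829] [183.35   134.3367]
100 80 [ 0.5844 -0.1626  0.3708] [209.1381  99.5095] [203.3016 119.1475]
100 93.5 [ 0.5931 -0.1631  0.3811] [211.1342  82.534 ] [217.782  108.1235]
[193.2468  29.7319] [314.6765 205.0404]
[198.5389   9.867 ] [321.0267 161.2098]
```

Run:
```python
from h import *
t=F['top']['img']; b=bot.grab_frame('top')['img']
for a in(t,b):
    for c in(300,338,345): print(c,a[90:122,c].mean(1).astype(int))
s=bot.grab_frame('scene')['img']
for r in(214,222,230,238): print(r,s[r,320:390].mean(1).astype(int))
```

```text
300 [193 194 193 193 193 193 194 191 170 126  93  93  91  89  79  46  39  37
  36  36  37  39  39  38  37  35  35  35  35  37  48  66]
338 [190 190 192 192 192 193 193 192 191 185 161 103  89  91  89  87  72  38
  38  39  39  37  37  37  37  37  35  35  37  36  35  43]
345 [191 190 192 192 193 194 194 193 193 188 166 125  93  90  90  87  77  37
  26  26  24  25  24  25  25  24  24  28  33  37  40  37]
300 [206 206 206 205 205 205 207 203 182 138 102 103 100  98  87  51  44  43
  42  43  42  44  44  43  41  40  39  41  42  41  54  71]
338 [202 202 204 204 205 205 206 204 204 197 172 113  98 100  98  94  80  42
  43  44  43  41  41  42  42  42  41  42  43  43  43  43]
345 [203 203 204 205 205 206 207 205 205 201 178 136 102  99  99  97  84  41
  31  29  28  29  28  28  29  29  29  36  44  43  44  44]
214 [ 57  53  48  40  39  37  34  40  44  51  56  53  47  41  38  34  36  34
  35  36  35  41  46  49  50  59  64  65  71  69  71  70  71  70  70  70
  70  68  68  90 142 191 213 219 221 221 222 222 222 222 221 220 219 221
 220 221 219 217 208 179 129  77  51  45  44  44  43  44  58  64]
2
[... 165 characters left out ...]
 216 221 222 223 223 223 223 222 222 222 221 221 222 222
 222 219 213 191 147  92  53  42  44  43  43  44  56  66  67  68]
230 [ 71  68  67  67  67  68  67  66  64  65  66  68  67  65  64  66  73  90
 109 121 126 126 116 109  99  83  66  48  40  35  36  38  44  54  64  99
 155 202 218 222 221 222 223 224 223 222 222 222 222 222 221 223 223 221
 217 200 159 101  56  44  41  41  41  41  44  51  58  60  68  68]
238 [ 67  65  65  68  65  65  64  67  66  66  66  64  60  65  67  66  66  69
  66  66  69  77  94 115 142 157 145 124 113 100  79  69  71 105 160 203
 218 221 222 221 221 222 221 221 221 221 221 220 222 222 221 220 218 206
 173 135 115 111 111 128 145 145 134 123 114 106 101  93  84  93]
```

```bash
python3 -m handwheel '[[[0.1,0,1.2],[0,0,0.1]],[[0,0,1.2],[0,0,0]],[[0,0,1.2],[0,0,0]],[[0,0,0],[0,0,0]],[[0,0,0],[0,0,0]]]'
python3 - <<'E'
from h import *
goto(np.array([.628,-.1657,.230]),50)
pic('g3',(270,75,130,130),(290,170,130,130),3)
E
```

```text
time_s: 11.5
tool_pos: [0.6374, -0.1666, 0.2208]
orientation: [-2.27, -0.0, -1.625]
contact_force: [-0.1, 0.4, 0.5]
opening: 0.997
shift [-0.0331 -0.0966  0.5521] shift in target axes [-0.034  -0.0963  0.5521] turn [0.0333 0.0723 0.0967]
t 11.5 grasp now [ 0.6231 -0.1658  0.2328] F [-0.1382  0.3563  0.4776] op 0.9965588786255619 j [ 0.4686  0.3922 -0.2324  2.2183  3.4392  0.3268 -0.0859]
```

View pics/g3.png

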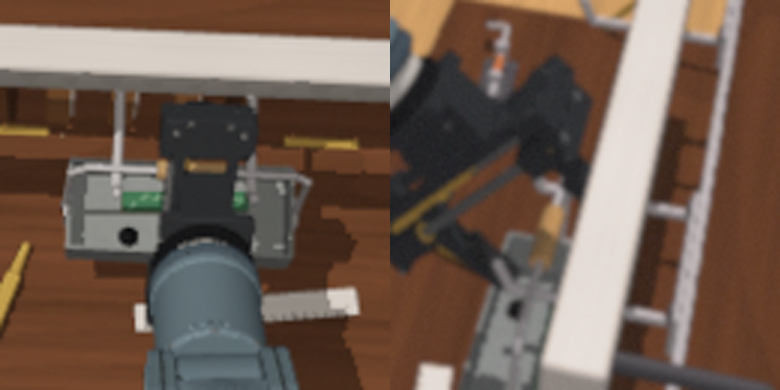

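Gripper frame's top edge is at crop row ~103 and the lamp's lower edge at ~95, so it is clear. The handgrip (≈205,166) is between the fingers, so I close.

```bash
python3 -m handwheel '[[[0,0,0],[0,0,0]],[[0,0,0],[0,0,0]],[[0,0,0],[0,0,0]],[[0,0,0],[0,0,0]],[[0,0,0],[0,0,0]],[[0,0,0],[0,0,0]],[[0,0,0],[0,0,0]],[[0,0,0],[0,0,0]]]' 0.5
```

```text
time_s: 12.4
tool_pos: [0.6374, -0.1669, 0.2215]
orientation: [-2.268, -0.001, -1.625]
contact_force: [-0.5, 0.4, 0.3]
opening: 0.294
```

```bash
python3 -m handwheel '[[[0,0,0],[0,0,0]],[[0,0,0],[0,0,0]],[[0,0,0],[0,0,0]],[[0,0,0],[0,0,0]]]'; python3 -c "
from h import *
R=Ro.from_euler('xyz',bot.get_state()['orientation']).inv()
print('up',R.apply([0,0,1]),'back',R.apply([-np.cos(.056),np.sin(.056),0]),'left',R.apply([np.sin(.056),np.cos(.056),0]))"
```

```text
time_s: 12.8
tool_pos: [0.6369, -0.1669, 0.221]
orientation: [-2.27, -0.001, -1.625]
contact_force: [-0.6, 0.5, -3.3]
opening: 0.168
up [ 0.0008 -0.7655 -0.6434] back [-0.0015  0.6434 -0.7655] left [-1.     -0.0016  0.0006]
```

```bash
python3 -m handwheel '[[[0,0,0],[0,0,0]],[[0,0,0],[0,0,0]],[[0,-0.38,-0.32],[0,0,0]],[[0,-0.45,-0.64],[0,0,0]],[[0,-0.45,-0.64],[0,0,0]],[[0,-0.45,-0.64],[0,0,0]],[[0,-0.38,-0.32],[0,0,0]],[[0,0,0],[0,0,0]],[[0,0,0],[0,0,0]]]'
python3 - <<'E'
from h import *
goto(np.array([.628,-.1657,.230]),50)
pic('g4',(270,75,130,130),(290,170,130,130),3)
E
```

```text
time_s: 13.7
tool_pos: [0.6313, -0.1668, 0.2544]
orientation: [-2.268, -0.001, -1.625]
contact_force: [-0.5, 0.7, -3.7]
opening: 0.173
shift [-0.0897  2.0829  3.1771] shift in target axes [-0.0872  2.0808  3.1786] turn [-0.041   0.0165  0.0966]
t 13.7 grasp now [ 0.617  -0.166   0.2664] F [-0.5057  0.6852 -3.6796] op 0.17261058855745715 j [ 0.5336  0.32   -0.2985  2.2104  3.5077  0.247  -0.1585]
```

View pics/g4.png

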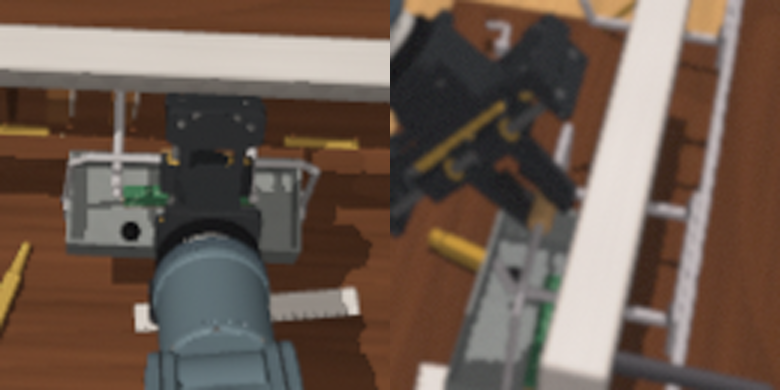

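```bash
python3 -m handwheel '[[[0,0.25,-0.3],[0,0,0]],[[0,0.5,-0.6],[0,0,0]],[[0,0.6,-0.7],[0,0,0]],[[0,0.6,-0.7],[0,0,0]],[[0,0.5,-0.6],[0,0,0]],[[0,0.25,-0.3],[0,0,0]],[[-0.4,0,0],[0,0,0]],[[-0.8,0,0],[0,0,0]],[[-1.2,0,0],[0,0,0]],[[-1.5,0,0],[0,0,0]],[[-1.5,0,0],[0,0,0]],[[-1.5,0,0],[0,0,0]],[[-1.2,0,0],[0,0,0]],[[-0.6,0,0],[0,0,0]],[[0,0,0],[0,0,0]]]'
python3 - <<'E'
from h import *
goto(np.array([.592,.1799,.265]),50)
E
```

```text
time_s: 15.3
tool_pos: [0.5947, -0.0755, 0.2542]
orientation: [-2.268, -0.001, -1.622]
contact_force: [-0.1, 0.9, -3.2]
opening: 0.17
shift [-25.4857   0.181   -0.0572] shift in target axes [-25.4847   0.266   -0.1301] turn [-0.0578  0.1644  0.1909]
t 15.3 grasp now [ 0.5804 -0.0748  0.2662] F [-0.1057  0.9486 -3.1576] op 0.17029385966946223 j [ 0.1798  0.2191 -0.1402  2.3549  3.0528  0.3054  0.1029]
```

```bash
python3 -m handwheel '[[[-0.6,0,0],[0,0,0.1]],[[-1.2,0,0],[0,0,0.1]],[[-1.6,0,0],[0,0,0]],[[-1.6,0,0],[0,0,0]],[[-1.6,0,0],[0,0,0]],[[-1.6,0,0],[0,0,0]],[[-1.2,0,0],[0,0,0]],[[-0.6,0,0],[0,0,0]]]'
python3 - <<'E'
from h import *
goto(np.array([.592,.1799,.265]),50)
E
```

```text
time_s: 16.1
tool_pos: [0.6003, 0.0237, 0.2543]
orientation: [-2.268, 0.002, -1.626]
contact_force: [0.8, -0.5, -3.4]
opening: 0.168
shift [-15.5461   0.294   -0.0916] shift in target axes [-15.5463   0.2746  -0.1193] turn [-0.0578  0.1034 -0.0721]
t 16.1 grasp now [0.586  0.0245 0.2663] F [ 0.8338 -0.5403 -3.358 ] op 0.16784774822209828 j [-0.2457  0.2165  0.0143  2.3585  2.4818  0.3564  0.4373]
```

```bash
python3 -m handwheel '[[[-0.6,0,0],[0,0,0]],[[-1.2,0,0],[0,0,0]],[[-1.6,0,0],[0,0,0]],[[-1.6,0,0],[0,0,0]],[[-1.6,0,0],[0,0,0]],[[-1.6,0,0],[0,0,0]],[[-1.6,0,0],[0,0,0]],[[-1.6,0,0],[0,0,0]],[[-1.6,0,0],[0,0,0]],[[-1.2,0,0],[0,0,0]],[[-0.8,0,0],[0,0,0]],[[-0.5,0,0],[0,0,0]],[[0,0,0],[0,0,0]],[[0,0,0],[0,0,0]]]'
python3 - <<'E'
from h import *
goto(np.array([.592,.1799,.265]),50)
pic('g5',(140,75,130,150),(320,90,130,150),3)
E
```

```text
time_s: 17.5
tool_pos: [0.6088, 0.1763, 0.2543]
orientation: [-2.268, 0.001, -1.629]
contact_force: [-0.3, -0.3, -3.2]
opening: 0.169
shift [-0.2614  0.2698 -0.1141] shift in target axes [-0.2621  0.2693 -0.1139] turn [-0.0335 -0.027  -0.1267]
t 17.5 grasp now [0.5944 0.1771 0.2663] F [-0.2834 -0.3031 -3.2277] op 0.16850992759655634 j [-0.6368  0.2964  0.0428  2.2382  1.8484  0.4955  0.7898]
```

View pics/g5.png

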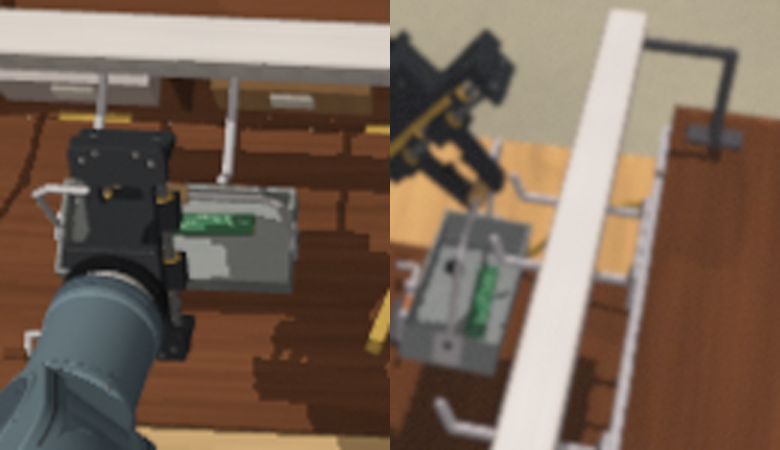

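```bash
python3 -m handwheel '[[[-0.1,-0.26,0.3],[0,0,-0.1]],[[-0.1,-0.58,0.69],[0,0,0]],[[-0.1,-0.7,0.84],[0,0,0]],[[-0.1,-0.64,0.77],[0,0,0]],[[-0.1,-0.32,0.38],[0,0,0]],[[0,0,0],[0,0,0]],[[0,0,0],[0,0,0]]]'
python3 - <<'E'
from h import *
s=bot.get_state(); R=Ro.from_euler('xyz',s['orientation'])
print(R.inv().apply(np.array([.6557,.1787,.221])-s['tool_pos'])*100, s['joint_pos'])
pic('g6',(140,75,130,150),(320,90,130,150),3)
E
```

```text
time_s: 18.3
tool_pos: [0.6477, 0.1799, 0.2541]
orientation: [-2.269, 0.0, -1.626]
contact_force: [-0.1, -0.5, -3.3]
opening: 0.167
[0.0783 2.0126 2.7456] [-0.6123  0.3489  0.067   2.1554  1.8432  0.4521  0.8336]
```

View pics/g6.png

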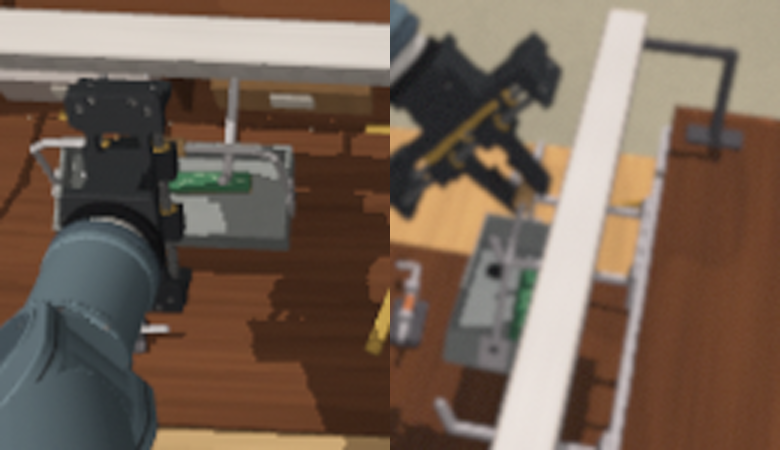

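Crop: the wire's bends are at x≈38 and 285 (middle 162) and the prongs at x≈100 and 230 (middle 165). The wire is behind the tip (225,178) and the frame is clear of the lamp, so I lower.

```bash
python3 -m handwheel '[[[0,0.2,0.3],[0,0,0]],[[0,0.4,0.6],[0,0,0]],[[0,0.4,0.6],[0,0,0]],[[0,0.4,0.55],[0,0,0]],[[0,0.25,0.35],[0,0,0]],[[0,0.2,0.2],[0,0,0]],[[0,0,0],[0,0,0]],[[0,0,0],[0,0,0]]]'
python3 - <<'E'
from h import *
s=bot.get_state(); R=Ro.from_euler('xyz',s['orientation'])
print(R.inv().apply(np.array([.6557,.1787,.221])-s['tool_pos'])*100)
E
```

```text
time_s: 19.2
tool_pos: [0.6559, 0.1796, 0.2236]
orientation: [-2.268, 0.0, -1.626]
contact_force: [0.5, 0.3, -2.9]
opening: 0.168
[0.0916 0.2117 0.1595]
```

Still carrying 2.9 N and 2.6 mm above the seat. I lower gently.

```bash
python3 -m handwheel '[[[0,0.08,0.06],[0,0,0]],[[0,0.08,0.06],[0,0,0]],[[0,0.04,0.03],[0,0,0]],[[0,0,0],[0,0,0]],[[0,0,0],[0,0,0]]]'; python3 -m handwheel '[[[0,0.06,0.05],[0,0,0]],[[0,0,0],[0,0,0]],[[0,0,0],[0,0,0]]]'
```

```text
time_s: 19.7
tool_pos: [0.6557, 0.1796, 0.221]
orientation: [-2.268, 0.0, -1.626]
contact_force: [0.3, -0.3, -2.1]
opening: 0.167
time_s: 20.0
tool_pos: [0.656, 0.1796, 0.2207]
orientation: [-2.267, 0.001, -1.626]
contact_force: [-2.6, 0.0, 2.0]
opening: 0.169
```

```bash
python3 -m handwheel '[[[0,0,0],[0,0,0]],[[0,0,0],[0,0,0]],[[0,0,0],[0,0,0]],[[0,0,0],[0,0,0]],[[0,0,0],[0,0,0]],[[0,0,0],[0,0,0]]]' 5
python3 - <<'E'
from h import *
pic('g7',(140,75,130,150),(320,90,130,150),3)
E
```

```text
time_s: 20.6
tool_pos: [0.6557, 0.1795, 0.2202]
orientation: [-2.268, 0.0, -1.626]
contact_force: [-0.8, -0.4, -0.1]
opening: 0.568
```

View pics/g7.png

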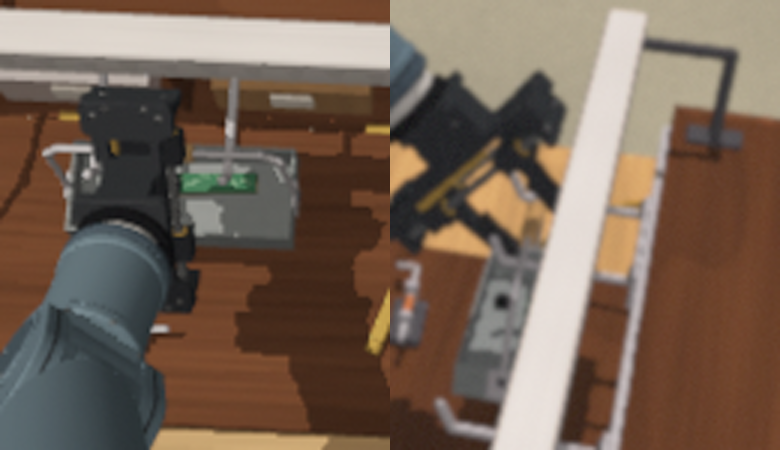

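The tray hangs on both prongs with the fingers open and clear. I retreat along the tool axis.

```bash
python3 -m handwheel '[[[0,0,-0.8],[0,0,0]],[[0,0,-1.5],[0,0,0]],[[0,0,-2],[0,0,0]],[[0,0,-2],[0,0,0]],[[0,0,-2],[0,0,0]],[[0,0,-1.5],[0,0,0]],[[0,0,0],[0,0,0]],[[0,0,0],[0,0,0]],[[0,0,0],[0,0,0]],[[0,0,0],[0,0,0]],[[0,0,0],[0,0,0]]]'
python3 - <<'E'
from h import *
pic('g8',(140,75,130,150),(320,90,130,150),3)
E
```

```text
time_s: 21.8
tool_pos: [0.5809, 0.1834, 0.2826]
orientation: [-2.269, -0.0, -1.627]
contact_force: [-0.4, 0.1, -0.3]
opening: 0.571
```

View pics/g8.png

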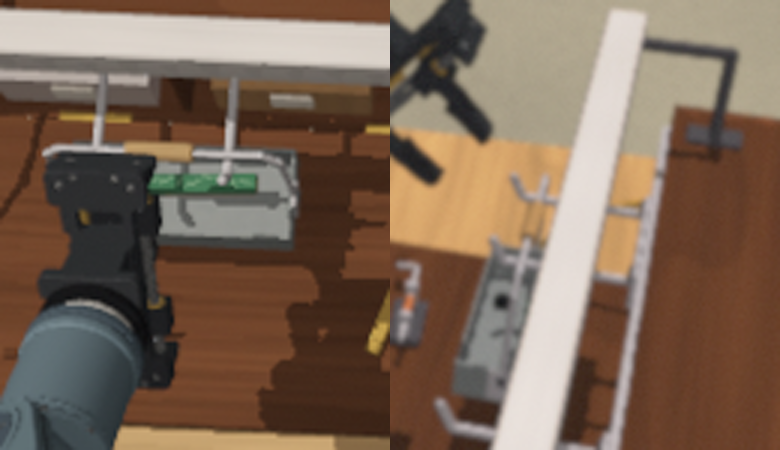

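Handgrip (157,151) is between the prongs (x≈100 and 230), the key (200,183) and the button (503,300, scene half) are in the tray, and the gripper is clear.

```bash
python3 -c "
from plant import bot
print(bot.close_job())"
```

```text
the job is handed in; nothing more can be done
None
```

The tray now hangs on the empty double hook, and I handed the job in at about 22 s of the 45 s allowed. I took it by the wooden handgrip with the gripper leaning back about 50°, raised it 33 mm and drew it back. I then carried it level 35 cm to the left and lowered it onto both prongs.

- **Hanging:** the last pictures show the wire across both prongs behind the tips, with the handgrip about 3 mm off centre between them.
- **Contents:** the key and the button are both still in the tray.
- **Contact:** the lamp stayed clear in the pictures I took near it, and the largest force I read was about 4 N. The gripper is 10 cm away and reads no contact.
- **Tools:** the winder and the end of the rivet setter look unmoved in the last pictures. I did not check the ruler again after the lift; nothing came near it.
- **Checks that disagreed:** the camera estimates of the seat and lamp depth differed by about 4 mm, which I allowed for in the clearances. The first lean attempt ran into joint limits, so I turned the wrist over to another posture before the grasp.

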